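Shim a rocking laboratory balance

ROBOT

A 6-joint arm with a two-finger parallel gripper is mounted at the origin on the work surface. World frame = base frame: x ahead of the robot, y to its left, z up, the work surface at z = 0. Lengths are in mm, angles in rad, forces in N, time in s.
With the tool pointing down it reaches from about 275 to 825 mm from the base axis. Payload 4.9 kg.
Tool frame: the origin (TCP) lies at the very end of the fingers, on their centre line; the grasp point (between the pads) lies 19 mm behind it; z points along the fingers, y is the direction in which the jaws open and shut (so a half turn about z gives the same grasp; the last joint's range is limited). The gripper opens to 85 mm and grips with 20 to 120 N. Pads are 22 mm wide; open, the fingers measure 114 mm over their backs; the gripper's body (76 mm by 85 mm) begins 54 mm behind the grasp point. The pads swing forward as they close: fully open they stand 13 mm farther back than shut.
Start: joints at [-1.32, 0.326, -0.193, 1.052, 0, 1.437], TCP at [206.469, -509.793, 231.281] pointing down, gripper open.
Joint ranges: [-2.65, 2.65], [-0.97, 1.79], [-1.3, 1.35], [-1.93, 2.1], [-1.47, 1.37], [-3.14, 3.14]. Speed limits (rad/s): [2.57, 2.57, 3.14, 3.14, 3.14, 3.14].

INTERFACE

Orientations are given as [roll, pitch, yaw] about the fixed x, y, z axes, in that order (R = Rz(yaw) Ry(pitch) Rx(roll)).
In Python, from bench import bot, solve_ik, imaging gives the robot as it stands. Calls block until the motion is done:
- bot.move_ptp(position, orientation): joint-space move of the TCP to a pose.
- bot.movel(position, rot=None, max_speed=150, threshold=None): straight line of the TCP; rot=None keeps the orientation; max_speed is the mean speed in mm/s. With threshold (N) it stops when the force on the tool has changed by that much, and returns True; else False.
- bot.move_j(angles): joint-space move.
- bot.grip(opening, effort=None): opening from 0.0 (shut) to 1.0 (fully open); effort is the grip in N (None keeps the last); returns when the fingers have stopped.
- bot.dwell(seconds).
- solve_ik(position, orientation): joint angles nearest the present ones, or None.
- bot.get_state(): the state.
- imaging.capture(name): name is "side" or "top" or "wrist"; returns the picture (480x640x3 uint8, blue, green, red); there is no depth.
- imaging.camera_model(name): a dict with "K" (3x3 intrinsics, pixels), "position" and "rotation" of the camera in the world. Camera axes: x right, y up, looking along -z (the intrinsics and any distortion apply to the point x, -y, -z); pixel columns grow to the right and rows downward; lengths in mm; the calibration is good to about 2 mm. The wrist camera is an equidistant fisheye: a pixel r from the principal point sees the ray r / f radians off the axis. A picture is of the moment at which its call begins: read the wrist's pose just before it. camera_model takes no time and is no camera call; for the wrist camera it gives the pose at the moment of the call.
A pose or a line that the arm cannot do raises bot.IKError and nothing moves.
- bot.sign_off(): hands the job in, once; it reports no verdict.
The state is a dict: "t": time; "qpos": joint angles; "joint_velocities": joint speeds; "effort": joint torques, N m; "tcp_pos": TCP position; "orientation": TCP orientation; "contact_force": force on the tool from outside, world axes, zero at the start; "wrist_torque": the same for the moment, N m; "opening": opening from 0.0 (shut) to 1.0 (fully open).
Only numpy, scipy, OpenCV 4.12 (cv2) and the standard library are available. Lean on these libraries where they do the work, as an engineer would, in place of code of your own. Each camera call takes 0.05 s, during which the arm holds its last target.

TASK

The balance rocks because one foot (the one under the brass knob) has lost its rubber pad and hangs above the bench. Without picking anything up, push the orange wedge along the bench, thin end first, under that bare foot until it is snug and the balance still stands level; then press down on the brass knob to check that the corner no longer gives, and draw back. Leave the balance where it stands, the dish on its pan, and the other things as they are.

Things in the scene. Friction and masses are not known exactly. Their poses are not given: they have to be found in the camera images.
- balance: Loose lab balance, about 3 kg, grey housing 200 x 212 mm, 78 mm tall (steel pan 124 mm across at x +25 mm, top 91 mm). Origin: bench plane under the housing's middle; x to its back, z up. Feet at x +-75, y +-135 mm: three with rubber pads and black knobs carry it level; that at x -75, y -135 is bare. About 2 N pressed there tips it 4 degrees until the bare foot meets the bench.
- bare_foot (a point): Lowest point of the bare brass foot, a round-ended stub 16 mm across; 10 mm above the bench while the balance is level. Axes as the balance.
- bare_knob (a point): Centre of the flat top of the brass knob (24 mm across, 52 mm above the bench) straight above the bare foot: the place to press. Axes as the balance. The knob stands on an ear (36 mm wide in x, top at 40 mm, underside at 30 mm) that reaches from the housing's side at y -106 mm out to y -155 mm of the balance.
- wedge: Orange wedge, loose, about 90 g, lying flat: 110 mm long in x, 46 mm wide in y. Upright back (20 mm tall) at x -55 mm, thin end (2 mm) at x +55 mm, even slope between. Origin on its underside at mid length, z up. The bare foot first touches the slope over x = +7 mm of the wedge; there the push rises from under 2 N to over 10 N as the balance starts to lift.
- dish: Small white weighing dish, 64 mm across and 14 mm tall, loose on the balance pan. Origin under its centre.
- stopper: Black rubber stopper, 31 mm across, 30 mm tall, loose on the bench near the wedge. Origin under its centre.
- bottle: Amber glass bottle, 60 mm across, 130 mm tall, loose. Origin under its centre.
- beaker: Empty glass beaker, 68 mm across, 90 mm tall, loose. Origin under its centre.
- jar: Clear jar with blue cap, 64 mm across, 80 mm tall, loose. Origin under its centre.
- spatula: Spatula 160 mm long, lying on the bench. Origin under its middle.
There are look-alikes about, which are no part of the job. There is more than one size of the wedge; the job needs the smallest.

How it is judged:
By the outcome, as a careful person would: the job done as asked, in the order asked, and still so for the second after the job is handed in, with the robot touching nothing.
It also fails if it takes over 61 s, if anything falls off the work surface, if the arm or the gripper's body presses on something with over 40 N, if the wrist force passes 120 N, or if a joint passes its speed limit or range.

## Working session

There is one attempt and no reset: what is moved stays moved. The work goes in short steps, each a Python script; the robot and the scene stay as the last script left them, time stands still between calls to the robot, and variables do not carry over. Pictures are saved under pics/ and viewed, and the job is handed in when it is done.

```bash
mkdir -p pics; ls; python3 - <<'E'
from bench import bot, imaging
import cv2
for n in ("side","top","wrist"):
    m=imaging.camera_model(n); print(n,m)
    cv2.imwrite(f"pics/{n}0.png",imaging.capture(n))
print(bot.get_state())
E
```

```text
pics
side {'K': array([[484.38655827,   0.        , 326.70377532],
       [  0.        , 484.38655827, 232.91289319],
       [  0.        ,   0.        ,   1.        ]]), 'position': array([ 285.60392437,  758.53745072, 1044.29036395]), 'rotation': array([ 0.71564245,  0.01848855, -2.85425887])}
top {'K': array([[562.05108249,   0.        , 324.23005185],
       [  0.        , 562.05108249, 246.52389518],
       [  0.        ,   0.        ,   1.        ]]), 'position': array([ 372.19975665,  -31.57403401, 1730.67704437]), 'rotation': array([ 0.09407237,  0.00570771, -1.58637454])}
wrist {'K': array([[371.64829954,   0.        , 322.42822419],
       [  0.        , 371.64829954, 243.79803441],
       [  0.        ,   0.        ,   1.        ]]), 'position': array([ 268.68179998, -484.16939659,  373.66295737]), 'rotation': array([-2.68339986e-01,  4.79573290e-04, -1.18655675e+00])}
{'t': 0.15, 'qpos': array([-1.32018307e+00,  3.26798290e-01, -1.93328899e-01,  1.05202326e+00,
        7.63362581e-06,  1.43660262e+00]), 'joint_velocities': array([-0.00109869, -0.00194347,  0.00255412, -0.00059335,  0.00144307,
        0.00043217]), 'effort': array([ 1.48622450e-03, -4.43704462e+01,  2.62664866e+01,  1.04602030e-02,
       -5.27653356e-06, -6.03257305e-06]), 'tcp_pos': array([ 206.36520384, -509.34318577,  230.67789899]), 'orientation': array([-3.14025173e+00, -1.88734655e-04,  3.84806827e-01]), 'contact_force': array([-0.87483147, -0.03604369,  0.18895438]), 'wrist_torque': array([-0.02686062,  0.00788351, -0.00625364]), 'opening': 0.9992722605922539}
```

View pics/top0.png

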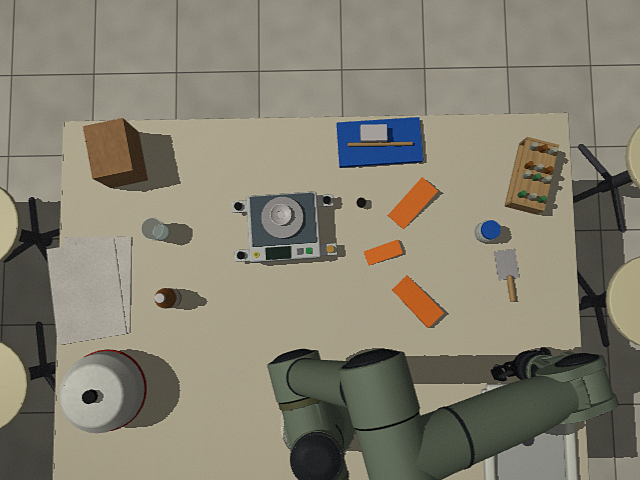

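View pics/side0.png

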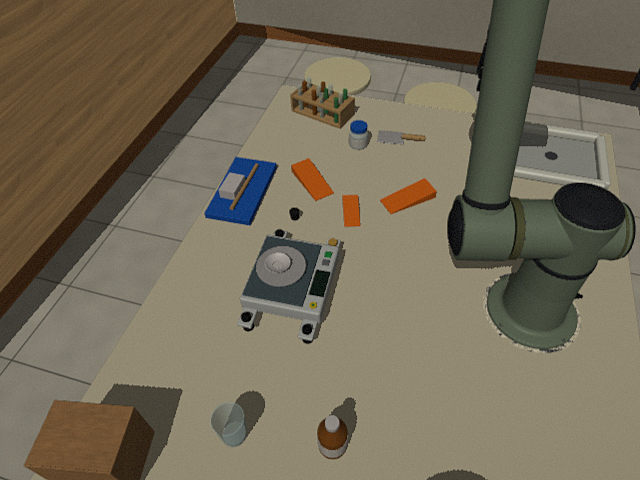

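View pics/wrist0.png

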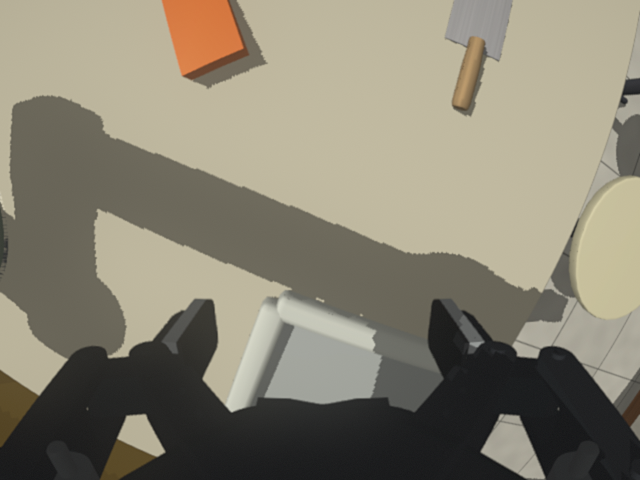

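```bash
cat > h.py <<'E'
import numpy as np, cv2
from scipy.spatial.transform import Rotation as R
from bench import bot, imaging, solve_ik
def ray(name,uv,m=None):
    m=m or imaging.camera_model(name);K=m["K"]
    x=(uv[0]-K[0,2])/K[0,0];y=(uv[1]-K[1,2])/K[1,1]
    if name=="wrist":
        r=np.hypot(x,y); s=np.sin(r)/r if r>1e-9 else 1
        d=np.array([x*s,-y*s,-np.cos(r)])
    else: d=np.array([x,-y,-1.])
    return np.array(m["position"]),R.from_euler("xyz",m["rotation"]).apply(d)
def onz(name,uv,z,m=None):
    p,d=ray(name,uv,m); return p+d*(z-p[2])/d[2]
def orange(im):
    h=cv2.cvtColor(im,cv2.COLOR_BGR2HSV)
    k=cv2.inRange(h,(5,170,80),(18,255,255))
    c,_=cv2.findContours(k,cv2.RETR_EXTERNAL,cv2.CHAIN_APPROX_NONE)
    return [x for x in c if cv2.contourArea(x)>200]
E
python3 - <<'E'
from h import *
np.set_printoptions(precision=1,suppress=True)
im=cv2.imread("pics/top0.png")
for c in orange(im):
    r=cv2.minAreaRect(c); print(r,onz("top",r[0],8)); print([onz("top",p,5)[:2] for p in cv2.boxPoints(r)])
for n,uv,z in(("knob",(331,249),52),("stop",(361,203),30),("k2",(327,200),52),("k3",(241,255),52),("k4",(239,206),52),("jar",(490,229),80),("dish",(281,214),100)): print(n,onz("top",uv,z))
print(onz("side",(333,242),52))
b=cv2.resize(im[180:320,220:460],None,fx=3.3,fy=3.3,interpolation=2);cv2.imwrite("pics/tz.png",b)
E
```

```text
((417.6356201171875, 300.8383483886719), (52.551761627197266, 21.98380470275879), 47.121097564697266) [ 364.  -306.3    8. ]
[array([ 401.1, -228.7]), array([ 446.1, -279.3]), array([ 327.1, -384.6]), array([ 282.7, -334.1])]
((382.90728759765625, 252.14027404785156), (14.73153305053711, 35.92072677612305), 70.34617614746094) [ 514.6 -204.4    8. ]
[array([ 518.6, -145. ]), array([ 554.3, -250.2]), array([ 511.1, -264.2]), array([ 475.6, -159.3])]
((412.56085205078125, 202.65467834472656), (20.886566162109375, 51.80760192871094), 41.987213134765625) [ 667.  -300.1    8. ]
[array([ 630.3, -221.7]), array([ 749.8, -332.8]), array([ 704.8, -379.7]), array([ 586. , -268.5])]
knob [522.9 -44.6  52. ]
stop [ 664.8 -139.    30. ]
k2 [671.9 -35.   52. ]
k3 [509.2 225.5  52. ]
k4 [657.9 231.3  52. ]
jar [ 572.2 -515.    80. ]
dish [624.  100.6 100. ]
[522.4 -37.4  52. ]
```

View pics/tz.png

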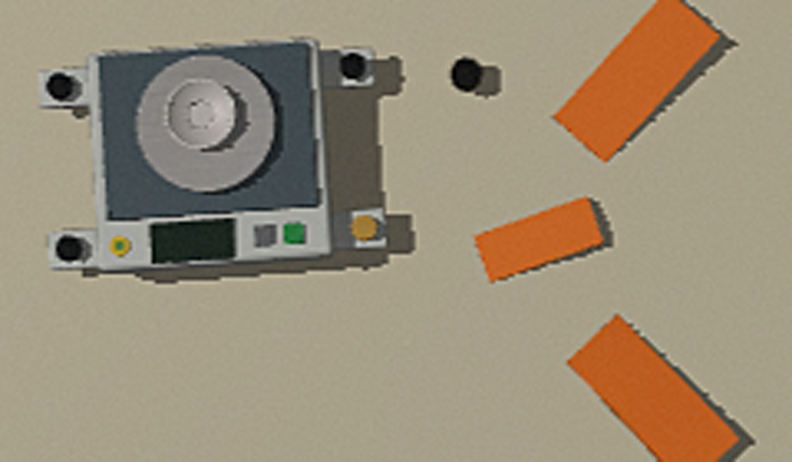

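```bash
python3 - <<'E'
from h import *
np.set_printoptions(precision=1,suppress=True)
bot.move_ptp([520,-230,200],[np.pi,0,np.radians(93)])
bot.grip(0)
m=imaging.camera_model("wrist");im=imaging.capture("wrist")
cv2.imwrite("pics/w1.png",im); import pickle; pickle.dump(m,open("m1.pkl","wb"))
s=bot.get_state();print(s["t"],s["tcp_pos"],s["orientation"],m)
E
```

```text
2.525 [ 520.1 -229.9  200. ] [ 3.1 -0.   1.6] {'K': array([[371.6,   0. , 322.4],
       [  0. , 371.6, 243.8],
       [  0. ,   0. ,   1. ]]), 'position': array([ 516.7, -162.9,  343.1]), 'rotation': array([-0.3, -0. ,  0.1])}
```

View pics/w1.png

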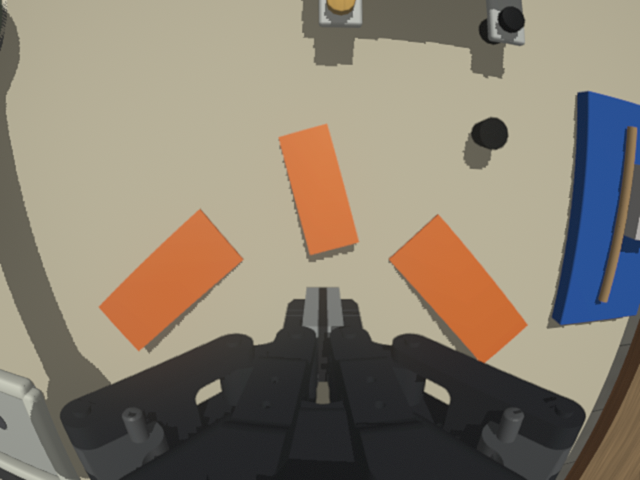

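```bash
cat >> h.py <<'E'
def wedge(im,m,show=True):
    # smallest wedge: quad corners -> front on z=2, back (top edge) on z=20
    best=None
    for c in orange(im):
        q=cv2.approxPolyDP(cv2.convexHull(c),6,True).reshape(-1,2)
        P=np.array([onz("wrist",p,2,m)[:2] for p in q])
        print(q.tolist(),P.round(1).tolist())
E
python3 - <<'E'
from h import *
import pickle
np.set_printoptions(precision=1,suppress=True)
m=pickle.load(open("m1.pkl","rb"));im=cv2.imread("pics/w1.png")
wedge(im,m)
f=[onz("wrist",p,2,m)[:2] for p in((279,138),(327,125))]
b=[onz("wrist",p,20,m)[:2] for p in((357,241),(310,254))]
print(f,b); f=np.mean(f,0);b=np.mean(b,0);d=f-b;print("c",(f+b)/2,np.linalg.norm(d),np.degrees(np.arctan2(d[1],d[0])))
for uv in((341,3),(511,19)): print(onz("wrist",uv,52,m))
cv2.imwrite("pics/w1z.png",cv2.resize(im[100:280,240:400],None,fx=3.3,fy=3.3,interpolation=2))
E
```

```text
[[436, 216], [525, 323], [483, 362], [390, 259]] [[629.5, -223.4], [760.1, -339.5], [716.5, -390.3], [588.1, -268.8]]
[[200, 211], [241, 259], [138, 349], [100, 306]] [[401.7, -230.2], [442.7, -276.4], [311.9, -396.1], [268.1, -344.9]]
[[285, 143], [333, 151], [356, 241], [310, 252]] [[482.6, -163.7], [526.6, -169.0], [553.4, -252.5], [510.1, -265.6]]
[array([ 476.9, -159.2]), array([ 519.9, -145.5])] [array([ 552.3, -247.7]), array([ 510.5, -262.1])]
c [ 514.9 -203.6] 107.71113901874436 107.83940107996267
[525.2 -46.3  52. ]
[671.5 -35.6  52. ]
```

View pics/w1z.png

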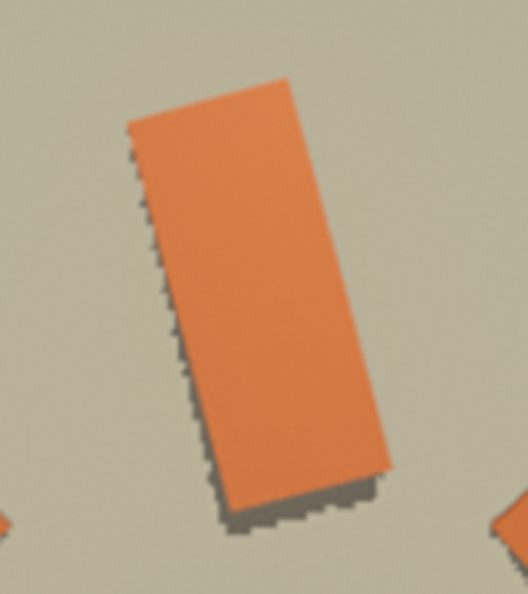

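```bash
python3 - <<'E'
from h import *
np.set_printoptions(precision=1,suppress=True)
o=[np.pi,0,np.radians(93)]
bot.move_ptp([452,-196,60],o)
bot.movel([452,-196,2.5],max_speed=80)
z=bot.get_state()["contact_force"]
bot.movel([489,-196,2.5],max_speed=40)
print(z,bot.get_state()["contact_force"])
bot.movel([450,-196,2.5],max_speed=100)
bot.movel([450,-196,60],max_speed=100)
bot.move_ptp([520,-230,200],o)
m=imaging.camera_model("wrist");im=imaging.capture("wrist")
cv2.imwrite("pics/w2.png",im); import pickle; pickle.dump(m,open("m2.pkl","wb"))
s=bot.get_state();print(s["t"],s["tcp_pos"],s["contact_force"])
wedge(im,m)
E
```

```text
[-0.7 -0.4 -0.2] [-0.7  0.1  1.6]
7.15 [ 518.5 -229.1  197.9] [ 0.   0.2 -0.8]
[[438, 217], [527, 325], [486, 362], [391, 260]] [[630.0, -223.4], [761.3, -340.6], [718.3, -388.7], [587.8, -268.7]]
[[200, 211], [242, 260], [139, 350], [101, 307]] [[401.0, -229.3], [442.9, -276.4], [312.6, -395.9], [268.9, -344.9]]
[[346, 149], [367, 244], [320, 255], [298, 153]] [[537.1, -165.9], [562.8, -253.9], [518.7, -267.1], [493.9, -171.8]]
```

View pics/w2.png

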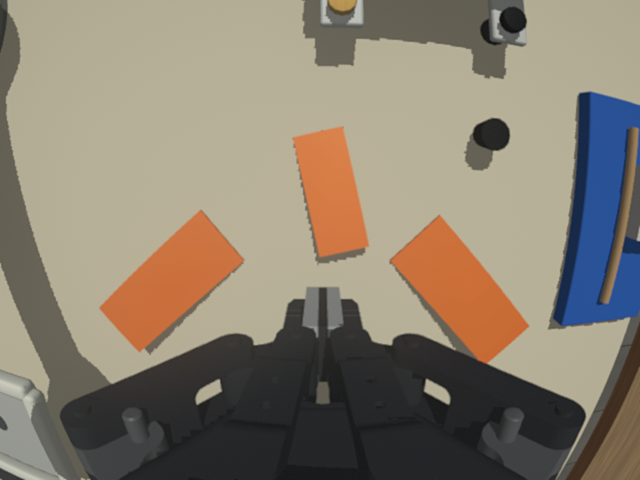

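```bash
sed -i 's/(5,170,80),(18,255,255)/(5,135,80),(18,255,255)/' h.py; cat >> h.py <<'E'
def wpose(im,m,guess):
    for c in orange(im):
        q=cv2.approxPolyDP(cv2.convexHull(c),6,True).reshape(-1,2)
        P=np.array([onz("wrist",p,10,m)[:2] for p in q])
        if len(q)!=4 or np.hypot(*(P.mean(0)-guess))>45: continue
        i=np.argsort(-P[:,1])
        f=np.mean([onz("wrist",q[k],2,m)[:2] for k in i[:2]],0)
        b=np.mean([onz("wrist",q[k],20,m)[:2] for k in i[2:]],0)
        d=f-b; u=d/np.hypot(*d)
        print(q.tolist(),"f",f,"b",b,"yaw",np.degrees(np.arctan2(d[1],d[0])),"len",np.hypot(*d))
        return (f+b)/2,np.arctan2(d[1],d[0])
E
python3 - <<'E'
from h import *
import pickle
np.set_printoptions(precision=1,suppress=True)
for i,g in((1,(515,-203)),(2,(525,-203))):
    print(wpose(cv2.imread(f"pics/w{i}.png"),pickle.load(open(f"m{i}.pkl","rb")),g))
E
```

```text
[[326, 124], [357, 241], [310, 254], [279, 137]] f [ 497.9 -151.5] b [ 531.4 -254.9] yaw 107.94307373760878 len 108.71543848977292
(array([ 514.7, -203.2]), np.float64(1.883962041444295))
[[342, 127], [367, 245], [320, 256], [294, 138]] f [ 511.  -152.1] b [ 539.5 -256.2] yaw 105.31199591124899 len 108.00597569889443
(array([ 525.3, -204.2]), np.float64(1.8380410704981007))
```

```bash
python3 - <<'E'
from h import *
np.set_printoptions(precision=1,suppress=True)
o=[np.pi,0,np.radians(93)]
bot.move_ptp([460,-175,60],o)
bot.movel([460,-175,1.5],max_speed=80)
bot.movel([475,-175,1.5],max_speed=60)
bot.movel([500,-175,1.5],max_speed=30)
s=bot.get_state();print(s["t"],s["tcp_pos"],s["contact_force"])
m=imaging.camera_model("wrist");im=imaging.capture("wrist");cv2.imwrite("pics/w3.png",im)
import pickle; pickle.dump(m,open("m3.pkl","wb"))
print(wpose(im,m,(528,-203)))
E
```

```text
10.1083 [ 500.  -175.1    1.5] [-0.4  0.5  0.3]
[[426, 379], [442, 387], [440, 400], [424, 390]] f [ 556.6 -214.6] b [ 549.5 -207.8] yaw -43.78559637593288 len 9.83188371706167
(array([ 553. , -211.2]), np.float64(-0.7642028217093256))
```

View pics/w3.png

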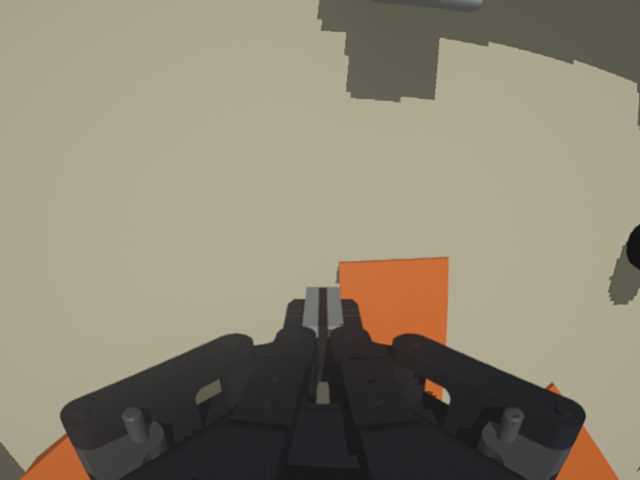

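```bash
python3 - <<'E'
from h import *
import pickle
np.set_printoptions(precision=1,suppress=True)
m=pickle.load(open("m3.pkl","rb"))
print([onz("wrist",p,2,m) for p in((339,262),(447,257))])
o=[np.pi,0,np.radians(93)]
bot.movel([470,-175,1.5],max_speed=100)
bot.movel([470,-175,60],max_speed=120)
bot.move_ptp([525,-222,230],o); bot.dwell(.15)
m=imaging.camera_model("wrist");im=imaging.capture("wrist");cv2.imwrite("pics/w4.png",im)
pickle.dump(m,open("m4.pkl","wb"))
print(wpose(im,m,(528,-203)),bot.get_state()["t"])
E
```

```text
[array([ 505.8, -154.5,    2. ]), array([ 551. , -150.3,    2. ])]
[[354, 144], [359, 254], [314, 257], [310, 146]] f [ 528.6 -153.9] b [ 538.7 -261.1] yaw 95.41637933471911 len 107.695677141135
(array([ 533.7, -207.5]), np.float64(1.665329979722725)) 12.2083
```

View pics/w4.png

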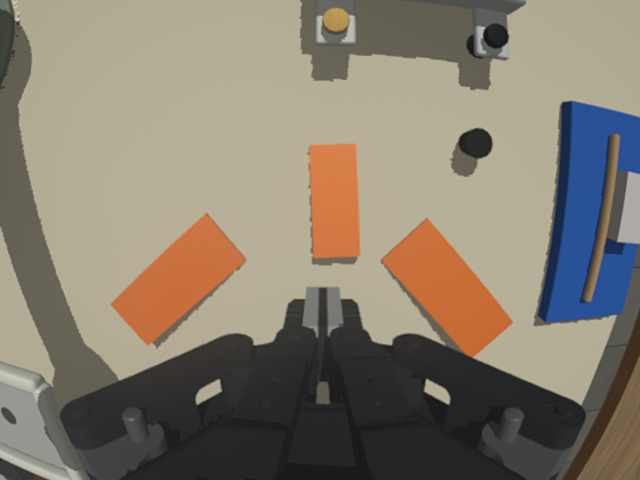

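```bash
python3 - <<'E'
from h import *
import pickle
np.set_printoptions(precision=1,suppress=True)
m=pickle.load(open("m4.pkl","rb"));im=cv2.imread("pics/w4.png")
def blob(im,x0,y0,x1,y1,lo=(14,110,100),hi=(28,255,255)):
    h=cv2.inRange(cv2.cvtColor(im,cv2.COLOR_BGR2HSV)[y0:y1,x0:x1],lo,hi)
    c,_=cv2.findContours(h,cv2.RETR_EXTERNAL,2);c=max(c,key=cv2.contourArea)
    return np.array(cv2.minAreaRect(c)[0])+(x0,y0),cv2.boundingRect(c)
for n,i,bx in(("wrist",im,(300,0,380,60)),("top",cv2.imread("pics/top0.png"),(315,235,350,262)),("side",cv2.imread("pics/side0.png"),(320,230,350,255))):
    p,r=blob(i,*bx);print(n,p,r,onz(n,p,49 if n!="wrist" else 50,m if n=="wrist" else None),onz(n,p,52,m if n=="wrist" else None))
print(onz("wrist",(495,36),50,m))
E
```

```text
wrist [335.5  19.5] (23, 8, 26, 24) [524.8 -41.4  50. ] [524.7 -42.1  52. ]
top [330.  248.5] (12, 10, 7, 8) [524.8 -41.7  49. ] [524.5 -41.7  52. ]
side [332.5 241. ] (9, 8, 8, 7) [525.4 -42.8  49. ] [524.7 -40.4  52. ]
[672.2 -35.3  50. ]
```

```bash
python3 - <<'E'
from h import *
import pickle
np.set_printoptions(precision=1,suppress=True)
U=lambda a:np.array([np.cos(np.radians(a)),np.sin(np.radians(a))])
b0=np.array([538.9,-262.3]);b1=np.array([527.9,-103.4])
o=lambda a:[np.pi,0,np.radians(a)]
bot.grip(0.25)
p=b0-38*U(95.4)
bot.move_ptp([*p,60],o(95.4)); bot.movel([*p,5],max_speed=80)
p=b0-11*U(95.4); bot.movel([*p,5],max_speed=50)
f=.72; bb=b0+f*(b1-b0); p=bb-11*U(93.7)
print(bot.movel([*p,5],rot=o(93.7),max_speed=45,threshold=6))
s=bot.get_state();print(s["t"],s["tcp_pos"],s["contact_force"],s["opening"])
m=imaging.camera_model("wrist");im=imaging.capture("wrist");cv2.imwrite("pics/w5.png",im);pickle.dump(m,open("m5.pkl","wb"))
cv2.imwrite("pics/s5.png",imaging.capture("side"));cv2.imwrite("pics/t5.png",cv2.resize(imaging.capture("top")[180:320,220:460],None,fx=3.3,fy=3.3,interpolation=2))
E
```

```text
False
17.55 [ 531.7 -158.9    5. ] [ 0.1 -0.7  0.1] 0.24587118272304798
```

View pics/w5.png

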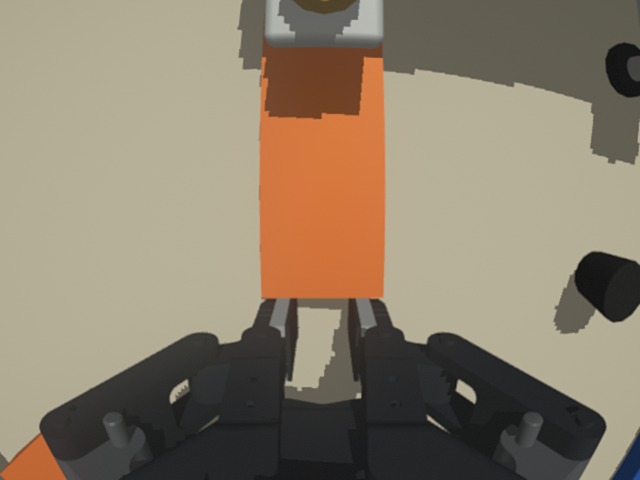

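View pics/t5.png

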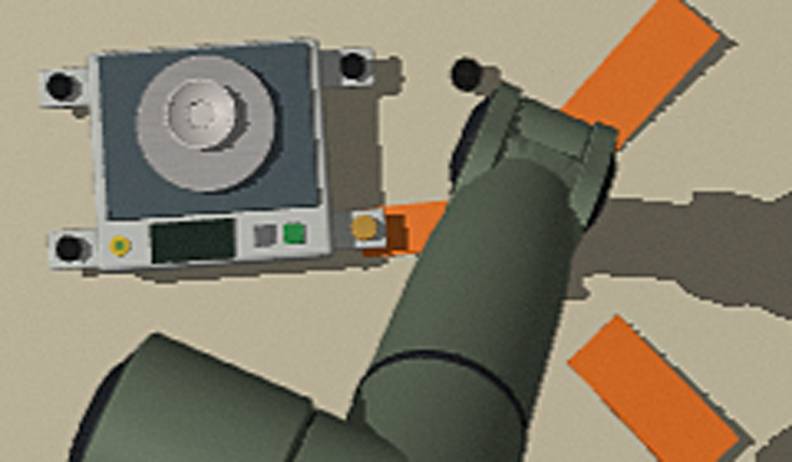

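View pics/s5.png

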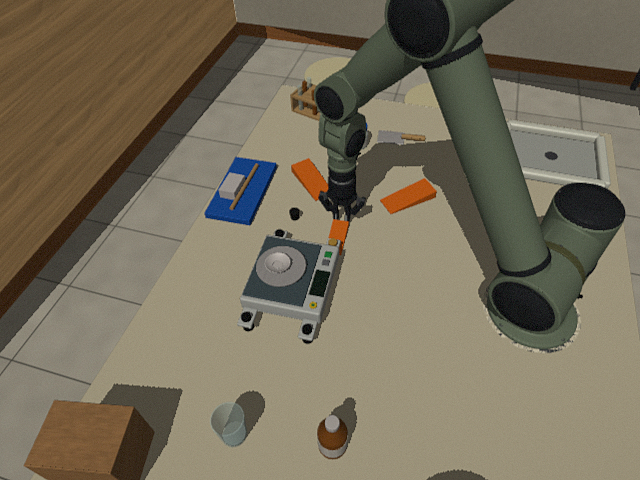

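```bash
python3 - <<'E'
from h import *
import pickle
np.set_printoptions(precision=2,suppress=True)
U=lambda a:np.array([np.cos(np.radians(a)),np.sin(np.radians(a))])
b1=np.array([527.9,-103.4]); o=[np.pi,0,np.radians(93)]
def st(): s=bot.get_state();print(s["t"],s["tcp_pos"],s["contact_force"],s["wrist_torque"])
p=b1-(11+10)*U(93)
print(bot.movel([*p,5],rot=o,max_speed=30,threshold=4)); st()
p=b1-(11-10)*U(93)
print(bot.movel([*p,5],max_speed=7,threshold=6)); st()
m=imaging.camera_model("wrist");im=imaging.capture("wrist");cv2.imwrite("pics/w6.png",im);pickle.dump(m,open("m6.pkl","wb"))
cv2.imwrite("pics/s6.png",imaging.capture("side"))
E
```

```text
False
19.0 [ 528.94 -124.34    4.95] [ 0.09 -0.04 -1.23] [ 0.05  0.01 -0.06]
True
20.5833 [ 528.36 -114.82    4.8 ] [0.32 0.3  0.31] [-0.03  0.04 -0.  ]
```

View pics/w6.png

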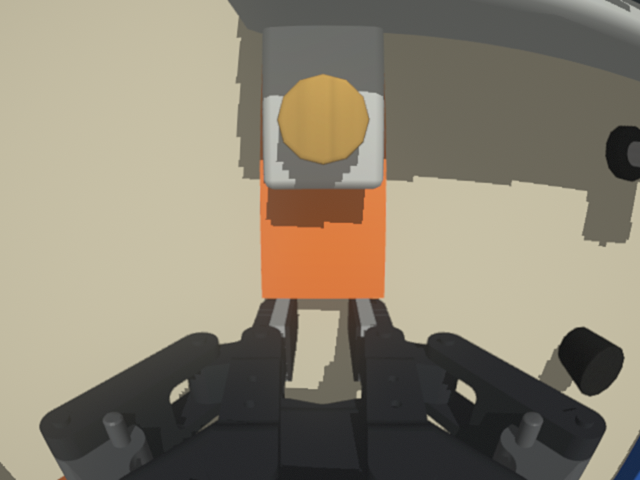

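```bash
python3 - <<'E'
from h import *
np.set_printoptions(precision=2,suppress=True)
U=lambda a:np.array([np.cos(np.radians(a)),np.sin(np.radians(a))])
p0=bot.get_state()["tcp_pos"][:2].copy(); 
for k in range(1,7):
    h=bot.movel([*(p0+.5*k*U(93)),5],max_speed=5,threshold=9)
    bot.dwell(.1)
    F=[bot.get_state()["contact_force"]]
    s=bot.get_state();print(k,h,s["t"],s["tcp_pos"],F[0])
    if h or F[0][1]<-5: break
E
```

```text
1 False 21.1667 [ 527.85 -114.76    4.88] [ 0.31 -3.7  -1.24]
2 False 21.5167 [ 527.88 -114.65    5.01] [-0.69 -4.75 -2.22]
3 False 21.8667 [ 527.93 -114.61    5.07] [-0.27 -6.36 -2.26]
```

```bash
python3 - <<'E'
from h import *
import pickle
np.set_printoptions(precision=2,suppress=True)
U=lambda a:np.array([np.cos(np.radians(a)),np.sin(np.radians(a))])
p0=np.array([528.36,-114.82])
for k in range(4,7):
    h=bot.movel([*(p0+.5*k*U(93)),5],max_speed=5,threshold=9)
    bot.dwell(.1)
    s=bot.get_state();print(k,h,s["t"],s["tcp_pos"],s["contact_force"])
    if h or s["contact_force"][1]<-7.5: break
p=s["tcp_pos"][:2]-40*U(93)
bot.movel([*p,5],max_speed=60); 
bot.movel([*p,120],max_speed=120)
bot.grip(0)
bot.move_ptp([530,-150,160],[np.pi,0,np.radians(93)]);bot.dwell(.1)
m=imaging.camera_model("wrist");im=imaging.capture("wrist");cv2.imwrite("pics/w7.png",im);pickle.dump(m,open("m7.pkl","wb"))
cv2.imwrite("pics/s7.png",imaging.capture("side"));print(bot.get_state()["t"])
E
```

```text
4 False 22.2417 [ 528.06 -114.45    5.04] [-1.   -7.29 -2.31]
5 False 22.5917 [ 528.12 -114.16    5.08] [-0.73 -7.68 -2.37]
25.375
```

View pics/w7.png

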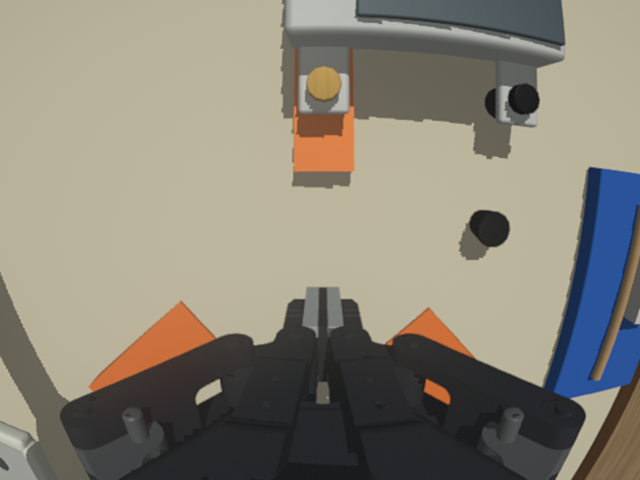

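```bash
python3 - <<'E'
from h import *
import pickle
np.set_printoptions(precision=2,suppress=True)
m=pickle.load(open("m7.pkl","rb"));im=cv2.imread("pics/w7.png")
h=cv2.inRange(cv2.cvtColor(im,cv2.COLOR_BGR2HSV)[50:110,295:352],(16,110,100),(28,255,255))
c,_=cv2.findContours(h,cv2.RETR_EXTERNAL,2);c=max(c,key=cv2.contourArea);uv=np.array(cv2.minAreaRect(c)[0])+(295,50)
k=onz("wrist",uv,51,m);print(uv,cv2.boundingRect(c),k)
k=(k+[524.7,-41.7,51])/2
o=[np.pi,0,np.radians(93)]
bot.move_ptp([k[0],k[1],90],o)
bot.movel([k[0],k[1],57],max_speed=60); bot.dwell(.1)
s=bot.get_state();print(s["t"],s["tcp_pos"],s["contact_force"])
print(bot.movel([k[0],k[1],46],max_speed=6,threshold=10))
for i in range(3):
    s=bot.get_state();print(s["t"],s["tcp_pos"],s["contact_force"]); bot.dwell(.05)
E
```

```text
[323.35  83.09] (12, 17, 34, 34) [524.81 -41.4   51.  ]
26.7583 [525.05 -41.6   57.27] [ 1.22  0.53 -0.46]
True
27.8167 [524.74 -41.58  51.51] [0.   0.24 5.35]
27.8667 [524.71 -41.56  51.48] [-0.48 -0.47  5.67]
27.9167 [524.74 -41.57  51.52] [-0.71 -0.36  5.13]
```

```bash
python3 - <<'E'
from h import *
import pickle
np.set_printoptions(precision=2,suppress=True)
z=51.5
for i in range(8):
    z-=.5
    bot.movel([524.75,-41.6,z],max_speed=6); bot.dwell(.1)
    s=bot.get_state();print(z,s["t"],s["tcp_pos"],s["contact_force"])
    if s["contact_force"][2]>12: break
bot.dwell(.4); s=bot.get_state();print(s["tcp_pos"],s["contact_force"])
m=imaging.camera_model("wrist");cv2.imwrite("pics/w8.png",imaging.capture("wrist"))
bot.movel([524.75,-41.6,110],max_speed=80)
bot.movel([530,-150,160],max_speed=150);bot.dwell(.1)
m=imaging.camera_model("wrist");im=imaging.capture("wrist");cv2.imwrite("pics/w9.png",im);pickle.dump(m,open("m9.pkl","wb"))
bot.move_ptp([300,-400,250],[np.pi,0,np.radians(60)])
cv2.imwrite("pics/s9.png",imaging.capture("side"))
t=imaging.capture("top");cv2.imwrite("pics/t9.png",t)
print(bot.get_state()["t"])
a=cv2.imread("pics/w7.png")
cv2.imwrite("pics/cmp.png",np.hstack([cv2.resize(a[0:260,260:580],(400,325)),cv2.resize(im[0:260,260:580],(400,325))]))
t0=cv2.imread("pics/top0.png");cv2.imwrite("pics/tcmp.png",np.hstack([cv2.resize(x[180:280,220:350],(400,308),interpolation=2) for x in(t0,t)]))
E
```

```text
51.0 28.3333 [524.78 -41.58  51.52] [-1.85  0.73  4.5 ]
50.5 28.6833 [524.76 -41.59  51.39] [-2.92  0.58  8.86]
50.0 29.0333 [524.78 -41.59  51.31] [-4.66  0.08 13.05]
[524.76 -41.56  51.3 ] [-3.9   0.7  13.09]
32.9083
```

View pics/cmp.png

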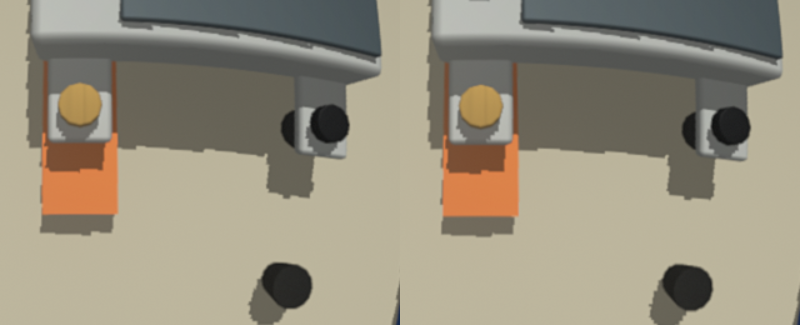

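View pics/tcmp.png

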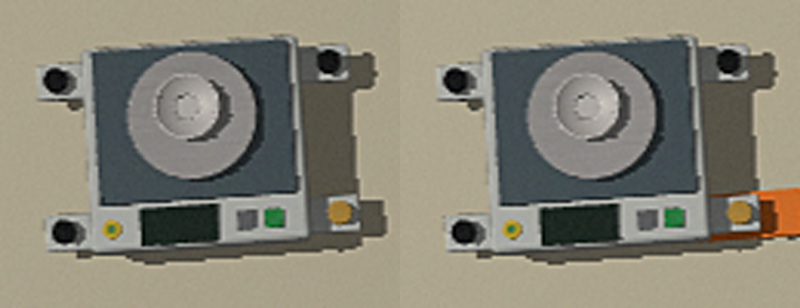

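View pics/t9.png

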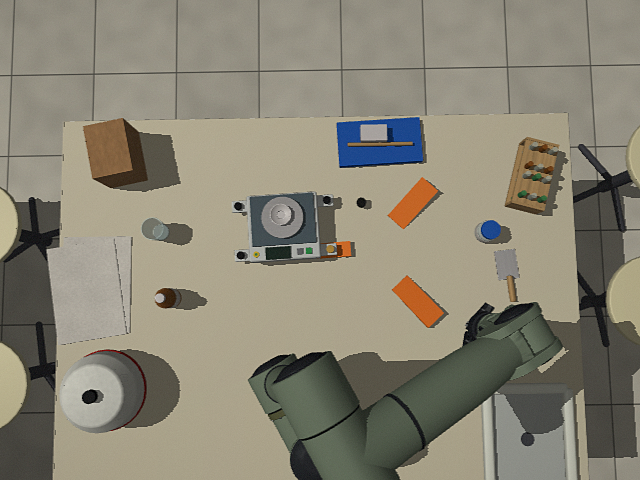

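```bash
python3 -c "
from bench import bot
bot.dwell(.3);print(bot.get_state()['contact_force']);print(bot.sign_off())"
```

```text
[ 0.4264251  -1.25773155 -0.38259512]
the job is handed in; nothing more can be done
None
```

The smallest orange wedge is now under the bare foot, thin end first, and the brass knob no longer gives when pressed. I handed the job in at about 33 s of the allowed 61 s.

- **Lining up:** Two light pushes on the wedge's side turned it towards the foot. The first push turned it less than planned, so I made a second one nearer the thin end.
- **Pushing in:** I pushed the wedge's back with both fingers until the force rose from near zero to about 7.7 N. That happened within about 1 mm of where the foot should first touch, and I stopped there, before the balance would lift.
- **Press check:** The shut fingers pressed the knob at up to 13 N. It gave only about 0.2 mm between 5 N and 13 N, and its top stayed at 51.3–51.5 mm. I then drew back clear of everything.
- **Last checks:** The pictures before and after show no visible change in the balance, the dish on its pan, the stopper or the other things. I judged the balance level from the knob height and the pictures; I did not measure its tilt directly. No check failed.

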